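# Show the inner lid of a double-lidded tin on the photo turntable

## Task

Get the double-lidded tin ready for its sale photograph: turn the turntable anticlockwise by its post, past the click, fully home against its stop, then carry the two nested lids together from the wooden rest and lower them onto the tin (do not drop them) until the inner lid is fully seated, with the outer lid still on it. Then lift the outer lid alone by its knob and finish while holding it still and level, straight above the tin about a hand's breadth (50 to 150 mm) clear of where it sat, with the inner lid left seated in the tin and the turntable still home. The outer lid must not come off the inner lid before the inner lid is in the tin, and everything else on the table stays where it stands.

Things in the scene. Friction and masses are not known exactly. Their poses are not given: they have to be found in the camera images.
- turntable: fixed grey base of a photographing turntable; origin on the turning axis at the table surface. A white disc 280 mm in diameter, its top 38 mm above the table, turns on it. Its -x axis is the direction in which the tin stands when the disc is home in its click stop. A low grey block (42 mm high) on its +x side, 153 to 179 mm from the axis, holds the click plunger
- disc (a joint): angle of the disc, rad; grows anticlockwise seen from above. It starts between 0 and 0.45; the click (a sprung plunger riding over a bump on the rim) is felt from about 1.37, with its peak at 1.43 (3 to 4 N at the post); past the peak the plunger drives it on to about 1.485, and it comes to a hard end stop at 1.50, where the click keeps it. Elsewhere it turns lightly (under 2 N at the post) and stays where it is left
- post_top (a point): top centre of the upright round steel post for turning the disc: 14 mm in diameter, 40 mm high above the disc (foot 24 mm across, 3 mm high), top 78 mm above the table, 110 mm from the turning axis. The other thing on the disc, a short brass candle cup 50 mm high and 64 mm across, is fixed and is not the handle
- tin_mouth (a point): centre of the mouth, at rim height (98 mm above the table), of an open square tin of bare metal fixed on the disc: 53 x 53 mm outside, 47 x 47 mm mouth, wall 3 mm, 60 mm high, its centre 85 mm from the turning axis. The axes turn with the tin: x and y along its sides, -x pointing away from the turning axis (that side bears a blank paper panel), z up
- lid_rest: fixed wooden lid rest: foot plate 90 x 90 x 6 mm and on it a square collar, 53 x 53 mm outside, top 32 mm above the table, in which the nested lids start; origin at the centre of its underside, sides along its x and y
- inner_lid: inner lid, bare metal, 90 g more or less: a square flange 58 x 58 mm and 9 mm thick, the widest part of the nest; below it a square plug 42.5 mm wide for 6 mm, then 39 mm wide for 5 mm; above it a square neck 38 x 38 x 8 mm hidden inside the outer lid. Origin at the centre of the flange's underside (which comes to rest on the tin's rim, level with point tin_mouth), z up, sides along x and y. Grip it by two opposite flange sides and the outer lid rides along
- outer_lid: outer lid, bare metal cap 48 x 48 mm and 14 mm high with a 10 mm deep hollow 42 mm wide that drops loosely over the inner lid's neck and rests on the flange (nothing fastens it); on top a round dark wooden knob, 20 mm in diameter, 24 mm high. Origin at the centre of the skirt's lower edge, z up; about 60 g. Nested, its origin is 9 mm above the inner lid's
- knob_top (a point): top centre of the outer lid's knob, 38 mm above the outer lid's origin
- tape_roll: bystander: roll of paper tape lying flat, 52 mm across, 24 mm high, origin at the centre of its underside
- candlestick: bystander: brass candlestick, 68 mm foot, 90 mm high, origin at the centre of its underside
- mug: bystander: blue ceramic mug, 76 mm across, 90 mm high, handle to its own +y, origin at the centre of its underside
- jar: bystander: amber glass jar with steel cap, 68 mm across, 100 mm high, origin at the centre of its underside
- paperback: bystander: green closed book lying flat, 110 x 75 x 22 mm, origin at the centre of its underside
- bowl: bystander: white ceramic bowl, 90 mm across, 45 mm high, origin at the centre of its underside
Things that resemble listed ones, but are neither listed nor needed, are in the scene too. Leave any blue or pink look-alike of the inner_lid alone. Leave any pink or red look-alike of the outer_lid alone.

How it is judged (in metres and radians):
On the way, in this order (a step that is already met when the one before it is completed fails the run):
1. the turntable is home in its click stop (value of joint disc above 1.46 rad and velocity of joint disc below 0.1 rad/s), for 0.2 s.
2. both lids, still nested, are fully seated on the tin (horizontal distance between inner_lid and tin_mouth below 0.005 m and z of inner_lid in the frame of tin_mouth between -0.003 and 0.003 m and angle between inner_lid's own z axis and vertical below 0.08 rad and horizontal distance between outer_lid and inner_lid below 0.006 m and z of outer_lid in the frame of inner_lid between 0.006 and 0.013 m and value of joint disc above 1.46 rad), for 0.2 s.
At the end, for the whole second after the job is handed in: Outer lid held by the gripper: still, level within 0.2 rad, within 35 mm of the tin's axis, 55 to 165 mm above the inner lid; inner lid seated in the tin (5 mm sideways, 3 mm high, 0.08 rad), untouched by the robot; disc at 1.46 rad or more (horizontal distance between inner_lid and tin_mouth below 0.005 m and z of inner_lid in the frame of tin_mouth between -0.003 and 0.003 m and angle between inner_lid's own z axis and vertical below 0.08 rad and value of joint disc above 1.46 rad and z of outer_lid in the frame of inner_lid between 0.055 and 0.165 m and horizontal distance between outer_lid and tin_mouth below 0.035 m and angle between outer_lid's own z axis and vertical below 0.2 rad and linear speed of outer_lid below 0.03 m/s and contact force between the fingers and outer_lid above 1 N and contact force between each of the arm, the fingers and inner_lid below 0.3 N and contact force between outer_lid and inner_lid below 0.1 N); the arm keeps its last pose, push and grip.
It fails at once if the outer lid comes off the inner lid while the inner lid is not seated in the tin (distance between outer_lid and inner_lid above 0.02 m and not (horizontal distance between inner_lid and tin_mouth below 0.005 m and z of inner_lid in the frame of tin_mouth between -0.003 and 0.003 m and angle between inner_lid's own z axis and vertical below 0.08 rad)).
It fails at once if the inner lid is dropped or flung (moves faster than 0.35 m/s with no finger on it) (contact force between the fingers and inner_lid below 0.01 N and linear speed of inner_lid above 0.35 m/s).
It fails at once if a bystander is disturbed (moved more than 30 mm) (distance of any of tape_roll, candlestick, mug, jar, paperback, bowl from where it was at the start of the episode above 0.03 m).
It also fails if it takes over 64 s, if anything falls off the work surface, if the arm or the gripper's body presses on something with over 40 N, if the wrist force passes 120 N, or if a joint passes its speed limit or range.

## Robot

A 6-joint arm with a two-finger parallel gripper is mounted at the origin on the work surface. World frame = base frame: x ahead of the robot, y to its left, z up, the work surface at z = 0. Lengths are in mm, angles in rad, forces in N, time in s.
With the tool pointing down it reaches from about 350 to 875 mm from the base axis. Payload 4.2 kg.
Tool frame: the origin (TCP) lies where the fingers leave the gripper's body, on its centre line; the fingertips stand ahead of it and the grasp point (between the pads) lies 54 mm ahead of it (arm.nose_length is the z of the fingertips in the tool frame, in mm); z points along the fingers, x is the direction in which the jaws open and shut, and the axes are right-handed (so a half turn about z gives the same grasp; the last joint's range is limited). The gripper opens to 85 mm and grips with 20 to 120 N. Pads are 22 mm wide; open, the fingers measure 114 mm over their backs; the gripper's body (76 mm by 85 mm) begins 54 mm behind the grasp point. The pads swing forward as they close: fully open they stand 13 mm farther back than shut.
Start: joints at [-0.931, 0.385, 0.008, 0, -1.194, -0.259], TCP at [232.303, -580.202, 303.912] pointing down, gripper open.
Joint ranges: [-3.14, 3.14], [-1.21, 2.06], [-1.07, 1.41], [-3.16, 2.05], [-2.99, -0.16], [-3.1, 3.1]. Speed limits (rad/s): [2.79, 2.79, 3.14, 3.14, 3.14, 3.14].

## Interface

Orientations are given as a unit quaternion [x, y, z, w].
In Python, from bench import arm, imaging, job_done gives the robot as it stands.
- The arm moves only by the shell command python3 -m crank 'ROWS' [OPENING]. ROWS is a JSON object of lists of equal length, an entry for each row: "delta_pos": the shift along the tool's x, y, z in m, a list of three; "twist": the turn about the tool's z in rad. In form: {"delta_pos": [[tx, ty, tz], ...], "twist": [twist, ...]}. A call has 1 to 8 rows; each row shifts and turns the commanded pose from where the row before left it, along the tool's axes as they then stand; what a row does not reach is not made up. A row lasts 1/12 s, in which the tool goes at most 41.7 mm and 7.16 degrees, less where a joint would pass 70% of its speed; a pose out of reach is approached as far as the arm can. A call is refused whole if a number of a shift passes 0.0417 or a number of a turn 0.125, either way. A call with a gripper value outside its range is refused whole. OPENING is the opening, from 0 (shut) to 1 (fully open), set as the call begins (- or left out, the last holds). The fingers move at their own pace and stop on an object; the grip force is fixed at half the most. Time passes only in rows, so rows that do not move let the fingers close. It gives the time, the measured TCP pose, the force and the opening at its end, in the units of the state.
- arm.read_state(): the state, without advancing time (a new reading comes with each control period).
- imaging.get_image(name): name is "side" or "top"; returns (picture, depth): 400x640x3 uint8, blue, green, red; 400x640 float32, mm along the optical axis (not along the pixel's ray), 0 where there is no reading.
- imaging.camera_model(name): a dict with "vfov" (degrees; the focal length in pixels is half the picture's height over the tangent of half this angle, whatever the lens; pixels are square), "cx", "cy" (the principal point, pixels), "dist" ([k1, k2, p1, p2, k3] as OpenCV has them; the pictures are not rectified), "T" (4x4, takes a point from camera to world coordinates). Camera axes: x right, y up, looking along -z (the intrinsics and any distortion apply to the point x, -y, -z); pixel columns grow to the right and rows downward; lengths in mm; the calibration is good to about 2 mm. A picture is of the moment at which its call begins. camera_model takes no time and is no camera call.
- job_done(): hands the job in, once; it reports no verdict.
The state is a dict: "clock": time; "joints": joint angles; "joint_vel": joint speeds; "joint_efforts": joint torques, N m; "position": TCP position; "ee_rot": TCP orientation; "contact_force": force on the tool from outside, world axes, zero at the start; "wrist_torque": the same for the moment, N m; "gripper_width": finger opening in mm.
Only numpy, scipy, OpenCV 4.12 (cv2) and the standard library are available. Lean on these libraries where they do the work, as an engineer would, in place of code of your own. Each camera call takes 0.05 s, during which the arm holds its last target.

## Working session

There is one attempt and no reset: what is moved stays moved. The work goes in short steps, Python scripts to look and compute and a shell command to move; the robot and the scene stay as the last step left them, time stands still between calls to the robot, and variables do not carry over. Pictures are saved under pics/ and viewed, and the job is handed in when it is done.

```bash
mkdir -p pics; ls; python3 - <<'E'
from bench import arm, imaging
import cv2,numpy as np
for n in ("side","top"):
    im,d=imaging.get_image(n); cv2.imwrite(f"pics/{n}0.png",im); np.save(f"pics/{n}0.npy",d)
    m=imaging.camera_model(n); print(n,m["vfov"],m["cx"],m["cy"],m["dist"]); print(np.round(m["T"],3))
print(arm.read_state(), arm.nose_length)
E
```

```text
pics
side 47.41767751343525 328.43660253845496 198.82984958375087 [0.02723074 0.         0.         0.         0.        ]
[[-8.58000e-01  3.90000e-01 -3.34000e-01  1.60404e+02]
 [-5.14000e-01 -6.39000e-01  5.73000e-01  6.39228e+02]
 [ 1.00000e-02  6.63000e-01  7.48000e-01  9.59229e+02]
 [ 0.00000e+00  0.00000e+00  0.00000e+00  1.00000e+00]]
top 57.90248317883008 321.3675476758612 200.47679925349456 [0.01128928 0.         0.         0.         0.        ]
[[-2.000000e-03  9.860000e-01 -1.650000e-01  3.690320e+02]
 [-1.000000e+00  0.000000e+00  1.300000e-02 -4.848000e+00]
 [ 1.300000e-02  1.650000e-01  9.860000e-01  1.158507e+03]
 [ 0.000000e+00  0.000000e+00  0.000000e+00  1.000000e+00]]
{'clock': 0.1, 'joints': array([-9.31396856e-01,  3.85467251e-01,  6.76113698e-03, -4.20565877e-04,
       -1.19400344e+00, -2.58588052e-01]), 'joint_vel': array([-2.37011119e-05, -1.47448275e-03,  2.03571047e-03,  9.88571610e-04,
        8.74660666e-05, -1.35343194e-03]), 'joint_efforts': array([ 3.01748842e-04, -3.93317127e+01,  1.88929510e+01,  4.19799015e+00,
       -2.57104533e-03,  1.00559356e-05]), 'position': array([ 232.16716374, -579.86855707,  302.93993912]), 'ee_rot': array([ 5.60566467e-01,  8.28108859e-01,  5.00275793e-04, -8.38475728e-04]), 'contact_force': array([ 0.13636304, -0.71989932,  0.53541838]), 'wrist_torque': array([ 0.035761  , -0.01671656,  0.07514859]), 'gripper_width': 85.19578903760598} 72.6
```

View pics/top0.png

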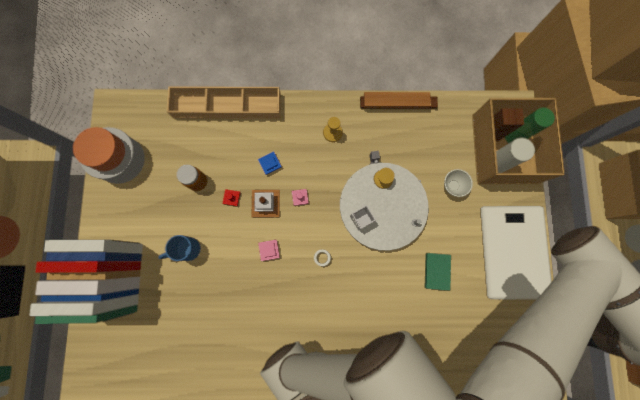

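View pics/side0.png

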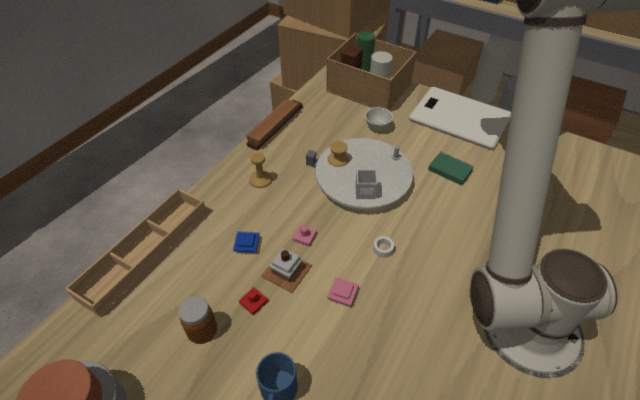

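```bash
cat > h.py <<'E'
from bench import arm, imaging
import cv2,numpy as np
def K(m):
    f=200/np.tan(np.radians(m["vfov"]/2)); return np.array([[f,0,m["cx"]],[0,f,m["cy"]],[0,0,1]])
def ray(n,uv):
    m=imaging.camera_model(n)
    p=cv2.undistortPoints(np.array([[uv]],float),K(m),np.array(m["dist"]))[0,0]
    T=np.array(m["T"]); d=T[:3,:3]@np.array([p[0],-p[1],-1.]); return T[:3,3],d
def onz(n,uv,z):
    o,d=ray(n,uv); return o+d*(z-o[2])/d[2]
def dep(n,uv,D):
    o,d=ray(n,uv); return o+d*D
def proj(n,P):
    m=imaging.camera_model(n);T=np.linalg.inv(np.array(m["T"]))
    q=(T[:3,:3]@np.array(P,float)+T[:3,3]); q=np.array([[[q[0],-q[1],-q[2]]]])
    return cv2.projectPoints(q,np.zeros(3),np.zeros(3),K(m),np.array(m["dist"]))[0][0,0]
def crop(src,x0,y0,x1,y1,s,out):
    im=cv2.imread(src)[y0:y1,x0:x1]; cv2.imwrite(out,cv2.resize(im,None,fx=s,fy=s,interpolation=cv2.INTER_NEAREST))
E
python3 - <<'E'
from h import *
a=cv2.imread("pics/top0.png");b=cv2.imread("pics/side0.png")
def z(i,x0,y0,x1,y1,s): return cv2.resize(i[y0:y1,x0:x1],None,fx=s,fy=s,interpolation=cv2.INTER_CUBIC)
cv2.imwrite("pics/t_nest.png",np.hstack([z(a,220,150,320,270,5)[:, :400] if 0 else z(a,220,170,310,250,4.4), z(b,230,220,330,309,4)[:352]]))
cv2.imwrite("pics/t_disc.png",np.hstack([z(a,335,145,435,255,4), z(b,305,125,415,235,4)[:440]]))
E
```

```text
(no output)
```

View pics/t_nest.png

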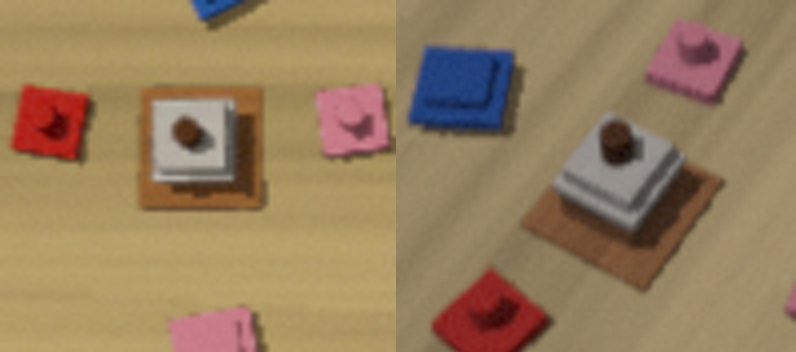

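View pics/t_disc.png

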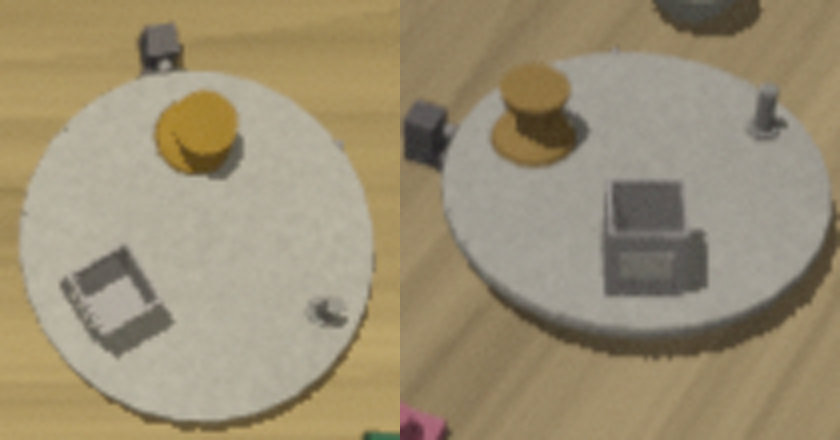

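Candidates for the nest: bare metal with a dark knob at top (264,203) / side (286,262), in the wooden rest. The red (231,198), pink (300,197) and (269,250) and blue (269,163) pieces are the look-alikes. The enlarged crop confirms the metal one. The post is the thin steel pin at top (418,223), and the brass cup at (384,178) is not the handle.

```bash
python3 - <<'E'
from h import *
from scipy.optimize import least_squares
for n in ("top","side"):
    im=cv2.imread(f"pics/{n}0.png"); D=np.load(f"pics/{n}0.npy")
    H,W=D.shape
    uu,vv=np.meshgrid(np.arange(W),np.arange(H))
    m=imaging.camera_model(n)
    pts=np.stack([uu,vv],-1).reshape(-1,1,2).astype(float)
    p=cv2.undistortPoints(pts,K(m),np.array(m["dist"]))[:,0]
    T=np.array(m["T"]); X=(np.c_[p[:,0],-p[:,1],-np.ones(len(p))]*D.reshape(-1,1))@T[:3,:3].T+T[:3,3]
    X=X.reshape(H,W,3); np.save(f"pics/{n}X.npy",X)
    hsv=cv2.cvtColor(im,cv2.COLOR_BGR2HSV)
    # disc
    mk=((np.abs(X[...,2]-38)<12)&(hsv[...,1]<70)&(hsv[...,2]>110)).astype(np.uint8)
    x0,y0,x1,y1=(335,145,435,255) if n=="top" else (305,125,420,215)
    mm=np.zeros_like(mk); mm[y0:y1,x0:x1]=mk[y0:y1,x0:x1]
    c=max(cv2.findContours(mm,cv2.RETR_EXTERNAL,cv2.CHAIN_APPROX_NONE)[0],key=cv2.contourArea)[:,0]
    w=np.array([onz(n,q,38)[:2] for q in c.astype(float)])
    r=least_squares(lambda a:np.hypot(*(w-a[:2]).T)-a[2],[*w.mean(0),140],loss="soft_l1",f_scale=2).x
    print(n,"disc",r, "topz med",np.median(X[...,2][mm>0]))
    # rest
    x0,y0,x1,y1=(240,180,290,225) if n=="top" else (255,240,320,300)
    S=np.zeros((H,W),bool);S[y0:y1,x0:x1]=1
    metal=S&(hsv[...,1]<60)&(hsv[...,2]>100)
    print("metal bbox",np.c_[np.where(metal)][:,::-1].min(0),np.c_[np.where(metal)][:,::-1].max(0))
    wood=S&(X[...,2]>1)&(hsv[...,1]>90)&(hsv[...,0]<14)
    plate=(wood|metal).astype(np.uint8)
    c=max(cv2.findContours(plate,cv2.RETR_EXTERNAL,cv2.CHAIN_APPROX_NONE)[0],key=cv2.contourArea)[:,0]
    w=np.array([onz(n,q,6)[:2] for q in c.astype(float)],np.float32)
    print("plate rect",cv2.minAreaRect(w))
    zz=X[...,2]
    for lab,lo,hi in (("lid top",50,60),("knob",70,86)):
        k=S&(zz>lo)&(zz<hi); print(lab,k.sum(),X[k].mean(0) if k.any() else '')
E
```

```text
top disc [ 541.48353343 -215.42366933  137.76273577] topz med 38.214363486347224
metal bbox [255 193] [272 210]
plate rect ((553.630859375, 169.27305603027344), (63.901039123535156, 69.04685974121094), 86.59231567382812)
lid top 202 [553.3162952  159.96368686  55.03691202]
knob 36 [553.5535718  160.26884677  78.46411001]
side disc [ 541.71617128 -211.56642433  137.57861703] topz med 38.68576276848796
metal bbox [269 248] [301 276]
plate rect ((555.8876342773438, 159.82872009277344), (92.60859680175781, 96.67693328857422), 1.1627700328826904)
lid top 279 [552.20910609 166.74139401  55.68623023]
knob 61 [553.71769467 164.49591887  78.56019065]
```

```bash
python3 - <<'E'
from h import *
R={"top":dict(nest=(240,180,290,225),disc=(335,145,435,255)),"side":dict(nest=(255,235,320,300),disc=(300,120,420,215))}
for n in R:
    im=cv2.imread(f"pics/{n}0.png");X=np.load(f"pics/{n}X.npy");z=X[...,2]
    def S(b):
        s=np.zeros(z.shape,bool);s[b[1]:b[3],b[0]:b[2]]=1;return s
    s=S(R[n]["nest"])
    k=s&(z>48)&(z<90)
    c=max(cv2.findContours(k.astype(np.uint8),cv2.RETR_EXTERNAL,cv2.CHAIN_APPROX_NONE)[0],key=cv2.contourArea)[:,0]
    w=np.array([onz(n,q,55)[:2] for q in c.astype(float)],np.float32); print(n,"outer rect",cv2.minAreaRect(w))
    k=s&(z>72)&(z<86); print("knob bbox mid",(X[k].min(0)+X[k].max(0))/2,np.ptp(X[k],axis=0))
    pl=s&(z>3.5)&(z<9); print("plate",pl.sum(),cv2.minAreaRect(X[pl][:,:2].astype(np.float32)))
    fl=s&(z>38)&(z<44); print("flange",fl.sum(),X[fl].min(0),X[fl].max(0))
    s=S(R[n]["disc"])
    k=s&(z>92)&(z<104); 
    print("rim",k.sum(),cv2.minAreaRect(X[k][:,:2].astype(np.float32)))
    k=s&(z>70)&(z<85);print("post",k.sum(),X[k].mean(0),np.c_[np.where(k)][:,::-1].mean(0))
    k=s&(z>34)&(z<46)&(X[...,0]>685); 
    k2=k&(np.hypot(X[...,0]-541.6,X[...,1]+213.5)>148);print("block",k2.sum(),X[k2].mean(0), np.c_[np.where(k2)][:,::-1].mean(0))
E
```

```text
top outer rect ((553.7166137695312, 159.385009765625), (47.93316650390625, 46.34599685668945), 1.1927980184555054)
knob bbox mid [554.15856311 160.65707538  78.67316689] [19.08985297 18.68257826 10.3413851 ]
plate 439 ((557.98779296875, 163.61599731445312), (144.0414276123047, 159.5681915283203), 0.04690246284008026)
flange 72 [525.59109054 131.76279966  38.07379688] [580.33194849 188.8613265   43.89426522]
rim 85 ((549.8912353515625, -186.7672119140625), (65.44914245605469, 201.49258422851562), 49.865718841552734)
post 77 [ 528.32716592 -201.43369626   78.98714079] [381.68831169 207.57142857]
block 69 [ 704.49069391 -191.56704134   41.50412542] [374.92753623 154.7826087 ]
side outer rect ((553.341796875, 164.57144165039062), (51.4185791015625, 50.93454360961914), 0.8020429611206055)
knob bbox mid [555.02481495 163.6241847   78.54718584] [19.31059731 19.61597614 10.53342698]
plate 678 ((561.9595947265625, 151.03399658203125), (161.09658813476562, 188.6016845703125), 32.546504974365234)
flange 129 [524.46770796 132.83939894  38.25264906] [584.77091068 270.25772601  43.977018  ]
rim 134 ((542.1382446289062, -179.05064392089844), (66.46945190429688, 178.36106872558594), 48.279117584228516)
post 212 [ 514.84764865 -164.49573899   78.1520808 ] [365.20283019 174.50943396]
block 69 [ 705.14919091 -188.26309852   41.18848824] [311.         153.95652174]
```

```bash
python3 - <<'E'
from h import *
c0=np.array([541.6,-213.5])
R={"top":dict(tin=(348,203,382,236),post=(408,215,426,230)),"side":dict(tin=(352,168,383,200),post=(388,143,404,163))}
for n in R:
    X=np.load(f"pics/{n}X.npy");z=X[...,2]
    def S(b):
        s=np.zeros(z.shape,bool);s[b[1]:b[3],b[0]:b[2]]=1;return s
    k=S(R[n]["tin"])&(z>90)&(z<106)
    r=cv2.minAreaRect(X[k][:,:2].astype(np.float32)); d=np.array(r[0])-c0
    print(n,"rim",k.sum(),r,np.hypot(*d),np.degrees(np.arctan2(d[1],d[0])),z[k].mean())
    k=S(R[n]["post"])&(z>62)&(z<85);p=X[k]; mid=(p.min(0)+p.max(0))/2; d=mid[:2]-c0
    print("post",k.sum(),p.mean(0),mid,np.hypot(*d),np.degrees(np.arctan2(d[1],d[0])))
    print(np.c_[np.where(k)][:,::-1].min(0),np.c_[np.where(k)][:,::-1].max(0))
E
```

```text
top rim 86 ((498.9820251464844, -142.86590576171875), (52.82779312133789, 53.45372009277344), 29.936574935913086) 82.49525470884545 121.10521265385744 97.22928676971483
post 22 [ 486.75538111 -309.74506615   76.12867775] [ 487.17071667 -310.52508169   72.40440613] 111.24932970515027 -119.29162222798269
[415 219] [420 223]
side rim 156 ((499.6925964355469, -140.86024475097656), (52.61906814575195, 59.006080627441406), 29.856924057006836) 83.86157949950602 119.98155205511931 96.18678386928575
post 32 [ 488.42067454 -306.97112962   73.41409632] [ 488.54461305 -307.32344149   73.35534351] 107.78549187088227 -119.48734068712936
[394 145] [399 152]
```

```bash
cat > go.py <<'E'
# usage: go.py x y z angle_deg(of tool x, mod 180) -> prints needed deltas
import sys; from h import *
from scipy.spatial.transform import Rotation as Ro
s=arm.read_state(); R=Ro.from_quat(s["ee_rot"]).as_matrix(); p=s["position"]
a=np.degrees(np.arctan2(R[1,0],R[0,0]))
print("t%.2f"%s["clock"],"p",p.round(1),"ang %.1f"%a,"tilt",R[:,2].round(3),"F",s["contact_force"].round(1),"w %.1f"%s["gripper_width"],"j6 %.2f"%s["joints"][5])
if len(sys.argv)>4:
    t=np.array([float(v) for v in sys.argv[1:4]]); A=float(sys.argv[4])
    d=(A-a+90)%180-90
    print("delta tool mm",(R.T@(t-p)).round(1),"twist first %.3f"%(-np.radians(d)))
    b=np.radians(a+d); print("delta after twist",(np.array([[np.cos(b),np.sin(b),0],[np.sin(b),-np.cos(b),0],[0,0,-1]])@(t-p)).round(1))
E
python3 -m crank '{"delta_pos":[[0.01,0.021,0],[0.01,0.021,0],[0.01,0.021,0],[0.01,0.021,0],[0.01,0.021,0],[0.01,0.021,0],[0.01,0.021,0],[0.01,0.021,0]],"twist":[0,0,0,0,0,0,0,0]}' 0.4
python3 go.py 487.6 -309.3 200 150.6
```

```text
clock: 0.77
position: [359.0, -442.4, 303.4]
ee_rot: [0.561, 0.828, 0.0, -0.001]
contact_force: [-1.0, 0.7, -0.7]
gripper_width: 34.2
t0.77 p [ 359.  -442.4  303.4] ang 111.8 tilt [-0.001  0.001 -1.   ] F [-1.   0.7 -0.7] w 34.2 j6 -0.59
delta tool mm [ 75.7 168.8 103.4] twist first -0.677
delta after twist [-46.7 179.1 103.4]
```

```bash
python3 -m crank '{"delta_pos":[[0,0,0],[0,0,0],[0,0,0],[0,0,0],[0,0,0],[0,0,0],[0,0,0]],"twist":[-0.1,-0.1,-0.1,-0.1,-0.1,-0.1,-0.08]}'
python3 -m crank '{"delta_pos":[[-0.006,0.022,0.0125],[-0.006,0.022,0.0125],[-0.006,0.022,0.0125],[-0.006,0.022,0.0125],[-0.006,0.022,0.0125],[-0.006,0.022,0.0125],[-0.006,0.022,0.0125],[-0.006,0.022,0.0125]],"twist":[0,0,0,0,0,0,0,0]}'
python3 -m crank '{"delta_pos":[[0,0,0],[0,0,0]],"twist":[0,0]}'
python3 go.py 487.6 -309.3 125 150.6
python3 - <<'E'
from h import *
im,d=imaging.get_image("side");cv2.imwrite("pics/side1.png",im);np.save("pics/side1.npy",d)
im,d=imaging.get_image("top");cv2.imwrite("pics/top1.png",im)
a=cv2.imread("pics/top1.png");b=cv2.imread("pics/side1.png")
z=lambda i,x0,y0,x1,y1,s: cv2.resize(i[y0:y1,x0:x1],None,fx=s,fy=s,interpolation=cv2.INTER_CUBIC)
cv2.imwrite("pics/p1.png",np.hstack([z(a,335,145,435,255,4), z(b,340,80,440,190,4)]))
E
```

```text
clock: 1.35
position: [358.4, -443.3, 303.4]
ee_rot: [0.25, 0.968, 0.0, -0.0]
contact_force: [-0.1, -0.6, 0.2]
gripper_width: 34.3
clock: 2.02
position: [486.7, -312.3, 202.9]
ee_rot: [0.252, 0.968, 0.0, -0.0]
contact_force: [-0.7, 0.1, -0.3]
gripper_width: 34.1
clock: 2.18
position: [486.5, -312.4, 202.7]
ee_rot: [0.251, 0.968, 0.0, -0.001]
contact_force: [0.1, 0.3, 0.0]
gripper_width: 34.3
t2.18 p [ 486.5 -312.4  202.7] ang 150.9 tilt [-0.003  0.001 -1.   ] F [0.1 0.3 0. ] w 34.3 j6 -0.22
delta tool mm [ 0.3  3.3 77.7] twist first 0.005
delta after twist [ 0.6  3.2 77.7]
```

View pics/p1.png

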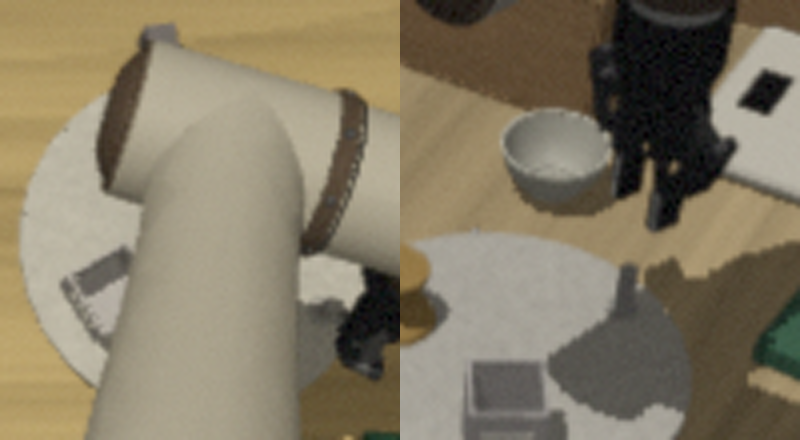

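```bash
python3 - <<'E'
from h import *
n="side";D=np.load("pics/side1.npy")
P=[]
for v in range(100,140):
  for u in range(480,530):
    if D[v,u]>0: P.append(dep(n,(u,v),D[v,u]))
P=np.array(P); q=P[(P[:,2]>125)&(P[:,2]<150)]
print(len(q)); 
a=np.radians(150.9); x=np.array([np.cos(a),np.sin(a)]);y=np.array([np.sin(a),-np.cos(a)])
l=q[:,:2]-[486.5,-312.4]; print(np.c_[l@x,l@y,q[:,2]].round(0)[np.argsort(q[:,2])][::4].tolist())
E
```

```text
0
[]
```

```bash
python3 - <<'E'
from h import *
n="side";D=np.load("pics/side1.npy")
P=[]
for v in range(100,140):
  for u in range(385,425):
    if D[v,u]>0: P.append(dep(n,(u,v),D[v,u]))
P=np.array(P); q=P[(P[:,2]>125)&(P[:,2]<150)&(abs(P[:,0]-486)<60)&(abs(P[:,1]+312)<60)]
a=np.radians(150.9); x=np.array([np.cos(a),np.sin(a)]);y=np.array([np.sin(a),-np.cos(a)])
l=q[:,:2]-[486.5,-312.4]; print(len(q)); print(np.c_[l@x,l@y,q[:,2]].round(0)[np.argsort(q[:,2])].tolist())
E
```

```text
Traceback (most recent call last):
  File "h.py", line 12, in dep
    o,d=ray(n,uv); return o+d*D
        ~~~^^^^^^
  File "h.py", line 6, in ray
    m=imaging.camera_model(n)
ValueError: time passes only in moves, steps and waits
```

```bash
sed -i 's/imaging.camera_model(n)/cm(n)/' h.py; cat >> h.py <<'E'
import functools
@functools.lru_cache(None)
def cm(n): return imaging.camera_model(n)
E
cat > tips.py <<'E'
from h import *
n="side";D=np.load("pics/side1.npy")
P=[]
for v in range(100,140):
  for u in range(385,425):
    if D[v,u]>0: P.append(dep(n,(u,v),D[v,u]))
P=np.array(P); q=P[(P[:,2]>125)&(P[:,2]<150)&(abs(P[:,0]-486)<60)&(abs(P[:,1]+312)<60)]
a=np.radians(150.9); x=np.array([np.cos(a),np.sin(a)]);y=np.array([np.sin(a),-np.cos(a)])
l=q[:,:2]-[486.5,-312.4]; print(len(q)); print(np.c_[l@x,l@y,q[:,2]].round(0)[np.argsort(q[:,2])].astype(int).tolist())
E
python3 tips.py
```

```text
65
[[-20, -3, 131], [23, 1, 132], [23, 4, 133], [-17, -4, 133], [-20, 1, 133], [-19, -9, 133], [-21, -3, 133], [22, 7, 134], [21, 10, 134], [-17, 10, 135], [-21, 11, 136], [-17, -4, 136], [-14, 9, 137], [-20, -5, 137], [-20, 5, 137], [-18, 10, 138], [20, 13, 138], [-17, -7, 139], [-15, 8, 139], [-19, -11, 139], [24, 9, 139], [-17, 4, 140], [25, 7, 140], [30, 1, 140], [27, 5, 140], [23, 13, 140], [19, 13, 140], [21, 11, 141], [23, 6, 141], [-18, 11, 142], [-18, -6, 142], [-19, 13, 142], [-21, 9, 142], [30, 5, 142], [-17, 4, 143], [30, -2, 143], [27, -4, 143], [-18, 7, 144], [-21, 12, 144], [28, 3, 144], [24, 11, 144], [30, 1, 144], [-15, 3, 144], [-19, 3, 145], [-16, -1, 145], [-18, -6, 145], [30, -5, 145], [-17, -9, 145], [24, 7, 145], [28, 0, 146], [-16, 2, 146], [21, 6, 147], [23, 11, 147], [-17, -2, 148], [-24, 10, 148], [23, 14, 148], [31, 9, 148], [-20, 13, 148], [-18, 1, 149], [22, 10, 149], [30, -4, 149], [21, 12, 149], [-17, -8, 149], [-16, 10, 150], [29, 8, 150]]
```

```bash
python3 -m crank '{"delta_pos":[[0,0.003,0.01],[0,0,0.01],[0,0,0.01],[0,0,0.01],[0,0,0.01],[0,0,0.01],[0,0,0.01],[0,0,0.01]],"twist":[0,0,0,0,0,0,0,0]}'
python3 -m crank '{"delta_pos":[[0,0,0.003],[0,0,0]],"twist":[0,0]}'
python3 go.py 487.6 -309.3 120 150.6
```

```text
clock: 2.95
position: [487.7, -310.7, 122.7]
ee_rot: [0.252, 0.968, -0.0, -0.0]
contact_force: [0.1, 0.4, 0.4]
gripper_width: 34.3
clock: 3.12
position: [487.3, -310.5, 119.6]
ee_rot: [0.252, 0.968, 0.0, -0.001]
contact_force: [0.1, 0.3, -0.1]
gripper_width: 34.6
t3.12 p [ 487.3 -310.5  119.6] ang 150.8 tilt [-0.002  0.001 -1.   ] F [ 0.1  0.3 -0.1] w 34.6 j6 -0.22
delta tool mm [ 0.4  1.2 -0.4] twist first 0.003
delta after twist [ 0.4  1.2 -0.4]
```

```bash
for i in 1 2; do python3 -m crank '{"delta_pos":[[-0.0066,0.0002,0],[-0.0066,0.0002,0],[-0.0066,0.0002,0],[-0.0066,0.0002,0],[-0.0066,0.0002,0],[-0.0066,0.0002,0],[-0.0066,0.0002,0],[-0.0066,0.0002,0]],"twist":[-0.06,-0.06,-0.06,-0.06,-0.06,-0.06,-0.06,-0.06]}'; done
python3 go.py 487.6 -309.3 120 150.6
python3 - <<'E'
from h import *
im,d=imaging.get_image("side");cv2.imwrite("pics/side2.png",im)
crop("pics/side2.png",290,70,450,215,4,"pics/p2.png")
E
```

```text
clock: 3.78
position: [537.9, -325.0, 121.2]
ee_rot: [0.014, 1.0, -0.0, -0.001]
contact_force: [-1.7, -1.4, 0.5]
gripper_width: 34.2
clock: 4.45
position: [589.5, -314.3, 121.3]
ee_rot: [-0.225, 0.974, -0.0, -0.0]
contact_force: [-1.0, -2.0, -0.5]
gripper_width: 34.4
t4.45 p [ 589.5 -314.3  121.3] ang -154.0 tilt [-0.    -0.001 -1.   ] F [-1.  -2.  -0.5] w 34.4 j6 0.70
delta tool mm [89.5 49.1  1.3] twist first 0.966
delta after twist [ 91.2 -45.7   1.3]
```

View pics/p2.png

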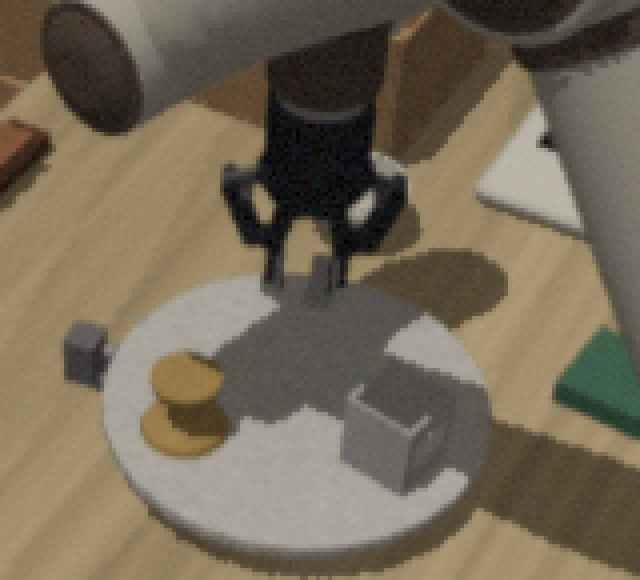

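The cage works: the post sits against the trailing finger at side (370,139), and the tin has turned with the disc to side (389,178).

```bash
python3 -m crank '{"delta_pos":[[-0.0033,0.0001,0],[-0.0033,0.0001,0],[-0.0033,0.0001,0],[-0.0033,0.0001,0],[-0.0033,0.0001,0],[-0.0033,0.0001,0]],"twist":[-0.03,-0.03,-0.03,-0.03,-0.03,-0.03]}'
for i in 1 2 3; do python3 -m crank '{"delta_pos":[[-0.0022,0.0,0],[-0.0022,0.0,0]],"twist":[-0.02,-0.02]}';done
python3 go.py 487.6 -309.3 120 150.6
```

```text
clock: 5.0
position: [606.3, -303.6, 121.4]
ee_rot: [-0.31, 0.951, -0.0, 0.0]
contact_force: [-0.5, -2.2, -0.4]
gripper_width: 34.1
clock: 5.17
position: [609.1, -301.3, 121.3]
ee_rot: [-0.329, 0.944, -0.0, -0.001]
contact_force: [-3.1, -4.0, 1.3]
gripper_width: 34.3
clock: 5.33
position: [613.1, -298.3, 121.4]
ee_rot: [-0.348, 0.938, -0.0, 0.0]
contact_force: [-0.1, -1.0, 0.8]
gripper_width: 34.1
clock: 5.5
position: [617.1, -294.5, 121.0]
ee_rot: [-0.367, 0.93, -0.0, 0.001]
contact_force: [-0.7, -0.3, 0.8]
gripper_width: 34.2
t5.50 p [ 617.1 -294.5  121. ] ang -136.9 tilt [ 0.001  0.    -1.   ] F [-0.7 -0.3  0.8] w 34.2 j6 0.96
delta tool mm [104.7  77.6   0.8] twist first 1.265
delta after twist [105.5 -76.5   1. ]
```

The force rose to about 5 N and then dropped, which is the click. Next I push gently to the stop.

```bash
for i in 1 2 3; do python3 -m crank '{"delta_pos":[[-0.0015,0.0,0],[0,0,0]],"twist":[-0.01,0]}';done
python3 go.py
```

```text
clock: 5.67
position: [617.7, -293.8, 120.9]
ee_rot: [-0.371, 0.928, 0.0, -0.0]
contact_force: [-0.5, -1.0, 1.3]
gripper_width: 34.2
clock: 5.83
position: [617.8, -293.6, 120.9]
ee_rot: [-0.376, 0.927, 0.0, -0.001]
contact_force: [-3.3, -3.4, 2.5]
gripper_width: 34.1
clock: 6.0
position: [617.8, -293.3, 120.8]
ee_rot: [-0.38, 0.925, 0.0, -0.002]
contact_force: [-4.9, -5.9, 1.9]
gripper_width: 34.2
t6.00 p [ 617.8 -293.3  120.8] ang -135.3 tilt [-0.005 -0.001 -1.   ] F [-4.9 -5.9  1.9] w 34.2 j6 0.99
```

```bash
python3 -m crank '{"delta_pos":[[0.004,0,0],[0.005,0,0],[0,0,-0.01],[0,0,-0.02],[0,0,-0.03],[0,0,-0.03],[0,0,-0.03],[0,0,-0.03]],"twist":[0,0,0,0,0,0,0,0]}' 0.5
python3 go.py 554 162 270 181
```

```text
clock: 6.67
position: [613.5, -297.8, 273.5]
ee_rot: [-0.38, 0.925, -0.0, 0.001]
contact_force: [0.1, 0.0, -0.5]
gripper_width: 42.7
t6.67 p [ 613.5 -297.8  273.5] ang -135.3 tilt [ 0.002 -0.    -1.   ] F [ 0.1  0.  -0.5] w 42.7 j6 1.00
delta tool mm [-281.2  368.6    3.4] twist first 0.763
delta after twist [ 51.5 460.7   3.5]
```

```bash
python3 -m crank '{"delta_pos":[[0,0,0],[0,0,0],[0,0,0],[0,0,0],[0,0,0],[0,0,0],[0,0,0]],"twist":[0.11,0.11,0.11,0.11,0.11,0.11,0.10]}' 1
for i in 1 2; do python3 -m crank '{"delta_pos":[[0.0032,0.0288,0],[0.0032,0.0288,0],[0.0032,0.0288,0],[0.0032,0.0288,0],[0.0032,0.0288,0],[0.0032,0.0288,0],[0.0032,0.0288,0],[0.0032,0.0288,0]],"twist":[0,0,0,0,0,0,0,0]}'; done
python3 -m crank '{"delta_pos":[[0,0,0],[0,0,0]],"twist":[0,0]}'
python3 go.py 554 162 150 181
cat > snap.py <<'E'
import sys; from h import *
k=sys.argv[1]
for n in sys.argv[2:]:
    im,d=imaging.get_image(n);cv2.imwrite(f"pics/{n}{k}.png",im);np.save(f"pics/{n}{k}.npy",d)
    H,W=d.shape;m=cm(n);uu,vv=np.meshgrid(np.arange(W),np.arange(H))
    p=cv2.undistortPoints(np.stack([uu,vv],-1).reshape(-1,1,2).astype(float),K(m),np.array(m["dist"]))[:,0]
    T=np.array(m["T"]);np.save(f"pics/{n}{k}X.npy",((np.c_[p[:,0],-p[:,1],-np.ones(len(p))]*d.reshape(-1,1))@T[:3,:3].T+T[:3,3]).reshape(H,W,3))
E
python3 snap.py 3 top side
python3 - <<'E'
from h import *
a=cv2.imread("pics/top3.png");b=cv2.imread("pics/side3.png")
z=lambda i,x0,y0,x1,y1,s: cv2.resize(i[y0:y1,x0:x1],None,fx=s,fy=s,interpolation=cv2.INTER_CUBIC)
cv2.imwrite("pics/p3.png",np.hstack([z(a,330,145,440,255,3.5), z(b,230,180,350,290,3.5)]))
E
```

```text
clock: 7.25
position: [613.7, -297.8, 271.9]
ee_rot: [-0.008, 1.0, 0.0, 0.001]
contact_force: [-0.9, 0.9, -0.2]
gripper_width: 85.2
clock: 7.92
position: [583.0, -66.6, 272.0]
ee_rot: [-0.01, 1.0, 0.0, 0.001]
contact_force: [1.3, 0.4, 0.4]
gripper_width: 85.1
clock: 8.58
position: [552.6, 163.4, 272.0]
ee_rot: [-0.01, 1.0, 0.001, 0.001]
contact_force: [-0.2, -0.1, -0.9]
gripper_width: 85.4
clock: 8.75
position: [552.7, 163.2, 271.7]
ee_rot: [-0.012, 1.0, 0.001, 0.001]
contact_force: [-0.3, -1.2, 0.8]
gripper_width: 85.6
t8.75 p [552.7 163.2 271.7] ang -178.7 tilt [ 0.001  0.001 -1.   ] F [-0.3 -1.2  0.8] w 85.6 j6 -0.54
delta tool mm [ -1.1  -1.4 121.7] twist first 0.006
delta after twist [ -1.2  -1.2 121.7]
```

View pics/p3.png

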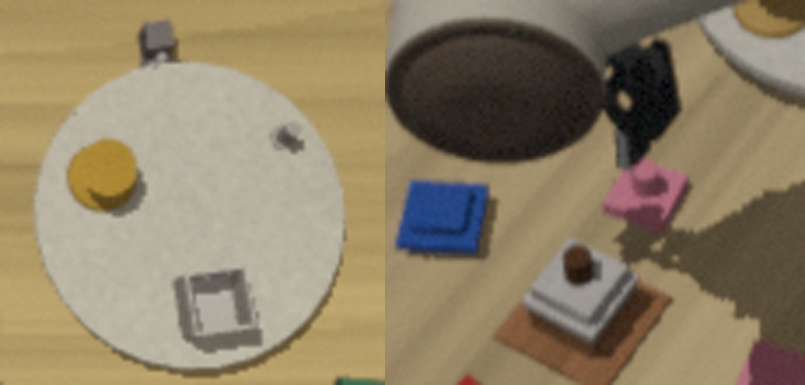

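The disc is home, with the tin now at about top (391,230). I'll measure the tin and check the open fingertips' height.

```bash
python3 - <<'E'
from h import *
R={"top":(375,215,412,250)}
def rim(n,k,b):
    X=np.load(f"pics/{n}{k}X.npy");z=X[...,2];s=np.zeros(z.shape,bool);s[b[1]:b[3],b[0]:b[2]]=1
    m=s&(z>88)&(z<106); return m.sum(),cv2.minAreaRect(X[m][:,:2].astype(np.float32)),z[m].mean()
print("top",rim("top",3,(375,215,412,250)))
im=cv2.imread("pics/side3.png");b=(380,150,430,220)
print(proj("side",[457.5,-225.6,98]))
try: print("side",rim("side",3,tuple(int(v) for v in (*(proj("side",[457.5,-225.6,98])-22),*(proj("side",[457.5,-225.6,98])+22)))))
except Exception as e: print(e)
X=np.load("pics/side3X.npy"); m=(np.hypot(X[...,0]-552.7,X[...,1]-163.2)<90)&(X[...,2]>150)&(X[...,2]<260)
q=X[m]; q=q[np.argsort(q[:,2])]; print(q[:25:3].round(0).tolist())
E
```

```text
top (np.int64(99), ((457.7621765136719, -228.2918701171875), (52.9224739074707, 53.48236846923828), 8.18770694732666), np.float64(96.35270468422424))
[394.92550067 163.10720194]
side (np.int64(121), ((459.2952575683594, -226.26101684570312), (53.162784576416016, 58.52104187011719), 8.516989707946777), np.float64(94.87424076438052))
[[503.0, 166.0, 214.0], [505.0, 171.0, 215.0], [506.0, 173.0, 220.0], [503.0, 170.0, 222.0], [508.0, 174.0, 223.0], [497.0, 169.0, 224.0], [507.0, 172.0, 225.0], [498.0, 159.0, 226.0], [504.0, 169.0, 227.0]]
```

```bash
python3 -m crank '{"delta_pos":[[-0.0011,-0.0013,0.02],[0,0,0.02],[0,0,0.02],[0,0,0.02],[0,0,0.02],[0,0,0.02],[0,0,0.02],[0,0,0.01]],"twist":[0,0,0,0,0,0,0,0]}'
python3 -m crank '{"delta_pos":[[0,0,0.01],[0,0,0.01],[0,0,0.008],[0,0,0.003],[0,0,0]],"twist":[0,0,0,0,0]}'
python3 go.py 554 162 90 181; python3 snap.py 4 side; python3 -c "
from h import *
crop('pics/side4.png',240,190,340,290,6,'pics/p4.png')"
```

```text
clock: 9.52
position: [553.3, 158.4, 118.8]
ee_rot: [-0.009, 1.0, -0.001, -0.002]
contact_force: [-0.0, -0.2, -0.0]
gripper_width: 85.1
clock: 9.93
position: [554.0, 160.0, 89.5]
ee_rot: [-0.01, 1.0, -0.0, -0.0]
contact_force: [0.5, -0.1, 0.6]
gripper_width: 85.1
t9.93 p [554.  160.   89.5] ang -178.9 tilt [-0.001 -0.    -1.   ] F [ 0.5 -0.1  0.6] w 85.1 j6 -0.54
delta tool mm [-0.1  2.  -0.6] twist first 0.002
delta after twist [-0.1  2.  -0.5]
```

View pics/p4.png

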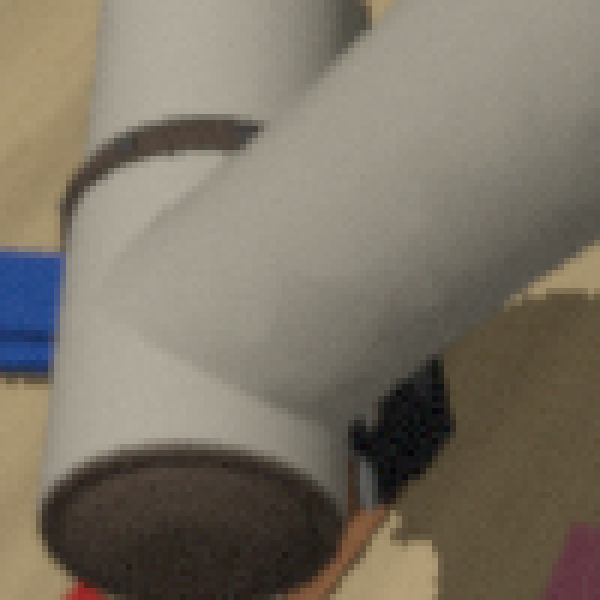

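```bash
python3 -m crank '{"delta_pos":[[0,0.002,0],[0,0,0]],"twist":[0,0]}'
python3 -m crank '{"delta_pos":[[0,0,0],[0,0,0],[0,0,0],[0,0,0],[0,0,0],[0,0,0]],"twist":[0,0,0,0,0,0]}' 0
python3 go.py 554 162 90 181
```

```text
clock: 10.15
position: [554.5, 162.7, 90.7]
ee_rot: [-0.01, 1.0, 0.0, 0.001]
contact_force: [-0.1, -0.5, -0.6]
gripper_width: 85.2
clock: 10.65
position: [554.5, 162.5, 90.8]
ee_rot: [-0.01, 1.0, 0.0, 0.001]
contact_force: [-0.6, 0.4, 6.2]
gripper_width: 56.7
t10.65 p [554.5 162.5  90.8] ang -178.8 tilt [ 0.002  0.001 -1.   ] F [-0.6  0.4  6.2] w 56.7 j6 -0.55
delta tool mm [ 0.5 -0.5  0.8] twist first 0.003
delta after twist [ 0.5 -0.5  0.8]
```

```bash
python3 -m crank '{"delta_pos":[[0,0,-0.002],[0,0,-0.004],[0,0,-0.006],[0,0,-0.008],[0,0,-0.01],[0,0,-0.01],[0,0,-0.01],[0,0,-0.01]],"twist":[0,0,0,0,0,0,0,0]}'
python3 -m crank '{"delta_pos":[[0,0,-0.015],[0,0,-0.015],[0,0,-0.015],[0,0,-0.015],[0,0,-0.012],[0,0,-0.006],[0,0,-0.002],[0,0,0]],"twist":[0,0,0,0,0,0,0,0]}'
python3 go.py 458 -226.8 230 188.2; python3 snap.py 5 side; python3 -c "
from h import *
crop('pics/side5.png',220,150,340,270,5,'pics/p5.png')"
```

```text
clock: 11.32
position: [554.1, 162.2, 151.4]
ee_rot: [-0.01, 1.0, 0.0, 0.0]
contact_force: [0.2, -0.1, -2.0]
gripper_width: 56.7
clock: 11.98
position: [553.9, 162.2, 230.5]
ee_rot: [-0.01, 1.0, 0.0, 0.0]
contact_force: [0.0, 0.0, -1.6]
gripper_width: 56.9
t11.98 p [553.9 162.2 230.5] ang -178.9 tilt [ 0.001  0.001 -1.   ] F [ 0.   0.  -1.6] w 56.9 j6 -0.55
delta tool mm [ 1.036e+02 -3.870e+02  2.000e-01] twist first -0.123
delta after twist [ 150.4 -371.3    0.5]
```

View pics/p5.png

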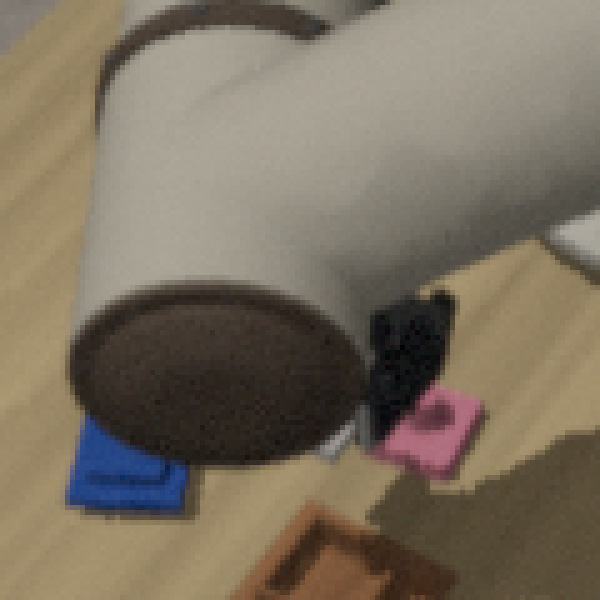

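```bash
python3 -m crank '{"delta_pos":[[0,0,0],[0,0,0],[0.0019,-0.0046,0],[0.0038,-0.0093,0],[0.0056,-0.014,0],[0.0075,-0.0186,0],[0.0075,-0.0186,0],[0.0075,-0.0186,0]],"twist":[-0.06,-0.063,0,0,0,0,0,0]}'
python3 -m crank '{"delta_pos":[[0.0075,-0.0186,0],[0.0075,-0.0186,0],[0.0075,-0.0186,0],[0.0075,-0.0186,0],[0.0075,-0.0186,0],[0.0075,-0.0186,0],[0.0075,-0.0186,0],[0.0075,-0.0186,0]],"twist":[0,0,0,0,0,0,0,0]}'
python3 -m crank '{"delta_pos":[[0.0075,-0.0186,0],[0.0075,-0.0186,0],[0.0075,-0.0186,0],[0.0075,-0.0186,0],[0.0056,-0.014,0],[0.0038,-0.0093,0],[0.0019,-0.0046,0],[0,0,0]],"twist":[0,0,0,0,0,0,0,0]}'
python3 -m crank '{"delta_pos":[[0,0,0],[0,0,0]],"twist":[0,0]}'
python3 go.py 458 -226.8 190 188.2
```

```text
clock: 12.7
position: [531.5, 72.5, 229.6]
ee_rot: [-0.071, 0.997, -0.0, -0.001]
contact_force: [-0.3, -0.9, -1.4]
gripper_width: 56.5
clock: 13.37
position: [492.8, -83.3, 229.8]
ee_rot: [-0.07, 0.998, 0.0, -0.0]
contact_force: [-0.7, 0.5, -2.2]
gripper_width: 56.6
clock: 14.03
position: [467.2, -189.4, 229.8]
ee_rot: [-0.07, 0.998, 0.0, -0.0]
contact_force: [0.3, -0.7, -1.4]
gripper_width: 56.4
clock: 14.2
position: [468.1, -188.1, 229.9]
ee_rot: [-0.072, 0.997, 0.0, 0.0]
contact_force: [0.1, -0.0, -1.8]
gripper_width: 56.5
t14.20 p [ 468.1 -188.1  229.9] ang -171.8 tilt [ 0.  0. -1.] F [ 0.1 -0.  -1.8] w 56.5 j6 0.20
delta tool mm [ 15.5 -36.9  39.9] twist first 0.000
delta after twist [ 15.5 -36.9  39.9]
```

```bash
python3 -m crank '{"delta_pos":[[0.0025,-0.006,0],[0.005,-0.012,0],[0.005,-0.012,0],[0.002,-0.0049,0.005],[0.001,-0.002,0.01],[0,0,0.012],[0,0,0.008],[0,0,0.003]],"twist":[0,0,0,0,0,0,0,0]}'
python3 -m crank '{"delta_pos":[[0,0,0],[0,0,0]],"twist":[0,0]}'
python3 go.py 458 -226.8 190 188.2
python3 snap.py 6 side top; python3 - <<'E'
from h import *
a=cv2.imread("pics/top6.png");b=cv2.imread("pics/side6.png")
z=lambda i,x0,y0,x1,y1,s: cv2.resize(i[y0:y1,x0:x1],None,fx=s,fy=s,interpolation=cv2.INTER_CUBIC)
cv2.imwrite("pics/p6.png",np.hstack([z(a,345,160,435,270,4), z(b,340,80,440,190,4)]))
E
```

```text
clock: 14.87
position: [457.0, -226.7, 189.8]
ee_rot: [-0.071, 0.997, 0.001, -0.002]
contact_force: [-1.2, 1.1, -0.4]
gripper_width: 56.5
clock: 15.03
position: [458.2, -227.0, 191.8]
ee_rot: [-0.072, 0.997, -0.0, -0.0]
contact_force: [0.2, 0.4, -2.0]
gripper_width: 56.8
t15.03 p [ 458.2 -227.   191.8] ang -171.8 tilt [-0. -0. -1.] F [ 0.2  0.4 -2. ] w 56.8 j6 0.29
delta tool mm [0.1 0.2 1.8] twist first 0.001
delta after twist [0.1 0.2 1.8]
```

View pics/p6.png

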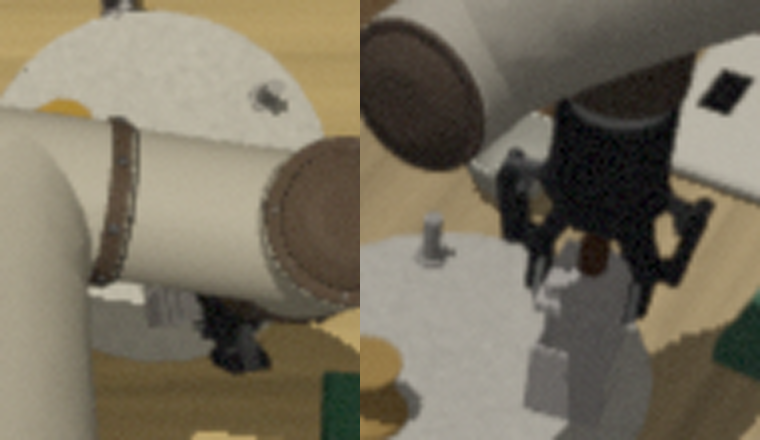

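```bash
python3 - <<'E'
from h import *
X=np.load("pics/side6X.npy");im=cv2.imread("pics/side6.png");hsv=cv2.cvtColor(im,cv2.COLOR_BGR2HSV)
s=np.zeros(X.shape[:2],bool);s[135:152,392:412-0]=1
k=s&(hsv[...,2]<110)&(hsv[...,1]>80)&(hsv[...,0]<20)
q=X[k];print(k.sum(),q.mean(0),q.min(0),q.max(0))
a=np.radians(8.2);x=np.array([np.cos(a),np.sin(a)]);y=np.array([-np.sin(a),np.cos(a)])
b=X[135:160,380:430].reshape(-1,3);b=b[(abs(b[:,0]-458)<45)&(abs(b[:,1]+227)<45)]
for lo,hi in ((118,128),(128,136),(136,142),(142,150),(150,158),(172,184)):
    q=b[(b[:,2]>lo)&(b[:,2]<hi)]; 
    if len(q): l=q[:,:2]-[458.2,-227]; print(lo,hi,len(q),"x",(l@x).min().round(1),(l@x).max().round(1),"y",(l@y).min().round(1),(l@y).max().round(1),"zmed",np.median(q[:,2]).round(1))
# tin from before-nest side3 image
X=np.load("pics/side3X.npy");b=X[135:190,365:425].reshape(-1,3);b=b[(abs(b[:,0]-458)<45)&(abs(b[:,1]+227)<45)]
for lo,hi in ((94,101),(85,94),(70,85),(45,70)):
    q=b[(b[:,2]>lo)&(b[:,2]<hi)]; l=q[:,:2]-[458.2,-227]; print("tin",lo,hi,len(q),"x",np.percentile(l@x,[1,50,99]).round(1),"y",np.percentile(l@y,[1,50,99]).round(1))
E
python3 -c "
from h import *
a=cv2.imread('pics/side3.png');b=cv2.imread('pics/side6.png')
z=lambda i: cv2.resize(i[125:190,370:430],None,fx=6,fy=6,interpolation=cv2.INTER_NEAREST)
cv2.imwrite('pics/p6b.png',np.hstack([z(a),z(b)]))"
```

```text
70 [ 460.03310446 -230.39750954  167.63000088] [ 4.22912197e+02 -4.30984063e+02 -3.82320698e-01] [ 552.36309458 -211.52499824  194.46396546]
118 128 4 x 11.0 33.3 y 11.7 20.9 zmed 125.4
128 136 19 x -40.8 38.0 y 3.5 30.2 zmed 133.8
136 142 58 x -40.9 42.2 y -2.5 32.2 zmed 139.8
142 150 109 x -41.0 39.9 y -20.3 32.9 zmed 144.2
150 158 199 x -41.4 40.7 y -23.1 27.1 zmed 155.8
172 184 120 x -45.1 46.1 y -11.7 17.6 zmed 178.3
tin 94 101 67 x [-25.2 -13.2  26.6] y [-28.4  23.3  29.1]
tin 85 94 80 x [-25.5  -6.3  26. ] y [-27.4  24.4  29. ]
tin 70 85 149 x [-26.2  -0.9  26.7] y [-26.8  22.3  29.8]
tin 45 70 205 x [-26.3   0.8  26.5] y [-26.6  24.4  29.2]
```

View pics/p6b.png

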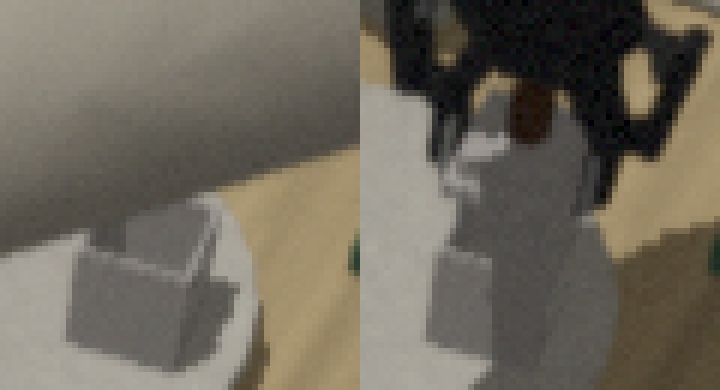

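In the side view the lid sits centred within about 1 mm of the tin: flange near face at y +32.5 against the tin's near face at +29. I'll descend slowly and watch the force.

```bash
python3 -m crank '{"delta_pos":[[-0.0004,-0.0006,0.002],[0,0,0.004],[0,0,0.004],[0,0,0.004],[0,0,0.003],[0,0,0.002],[0,0,0]],"twist":[0,0,0,0,0,0,0]}'
python3 -m crank '{"delta_pos":[[0,0,0.002],[0,0,0.002],[0,0,0]],"twist":[0,0,0]}'
python3 -m crank '{"delta_pos":[[0,0,0.002],[0,0,0.002],[0,0,0]],"twist":[0,0,0]}'
python3 go.py 458.6 -227.6 157 188.2
```

```text
clock: 15.72
position: [458.1, -227.7, 172.2]
ee_rot: [-0.071, 0.997, 0.0, -0.001]
contact_force: [0.7, -0.5, -1.6]
gripper_width: 56.7
clock: 15.97
position: [458.3, -227.7, 168.6]
ee_rot: [-0.071, 0.997, 0.0, -0.0]
contact_force: [0.4, 0.6, -2.2]
gripper_width: 56.5
clock: 16.22
position: [458.2, -227.7, 164.5]
ee_rot: [-0.071, 0.997, 0.0, -0.0]
contact_force: [-0.5, -0.3, -1.4]
gripper_width: 56.8
t16.22 p [ 458.2 -227.7  164.5] ang -171.8 tilt [-0.001  0.    -1.   ] F [-0.5 -0.3 -1.4] w 56.8 j6 0.29
delta tool mm [-0.4  0.   7.5] twist first -0.000
delta after twist [-0.4  0.   7.5]
```

```bash
python3 -m crank '{"delta_pos":[[0,0,0.002],[0,0,0.001],[0,0,0]],"twist":[0,0,0]}'
python3 -m crank '{"delta_pos":[[0,0,0.002],[0,0,0.001],[0,0,0]],"twist":[0,0,0]}'
python3 go.py 458.6 -227.6 157 188.2
```

```text
clock: 16.47
position: [458.3, -227.7, 161.7]
ee_rot: [-0.071, 0.997, 0.0, -0.0]
contact_force: [-0.4, 0.8, -0.6]
gripper_width: 56.8
clock: 16.72
position: [458.3, -227.7, 158.6]
ee_rot: [-0.071, 0.997, 0.0, -0.0]
contact_force: [0.2, 0.6, -0.9]
gripper_width: 56.6
t16.72 p [ 458.3 -227.7  158.6] ang -171.8 tilt [-0.001  0.    -1.   ] F [ 0.2  0.6 -0.9] w 56.6 j6 0.29
delta tool mm [-0.3  0.   1.6] twist first -0.000
delta after twist [-0.3  0.   1.6]
```

Already inside the mouth with no lateral force. Next come 1 mm steps until it touches.

```bash
for i in 1 2 3; do python3 -m crank '{"delta_pos":[[0,0,0.001],[0,0,0]],"twist":[0,0]}'|grep -E "pos|force"; done
python3 go.py 458.6 -227.6 157 188.2
```

```text
position: [458.4, -227.7, 157.8]
contact_force: [0.3, -0.3, -1.1]
position: [458.5, -227.8, 156.9]
contact_force: [-0.6, -0.4, -1.5]
position: [458.5, -227.7, 156.8]
contact_force: [-1.6, 1.2, 4.2]
t17.22 p [ 458.5 -227.7  156.8] ang -171.8 tilt [ 0. -0. -1.] F [-1.6  1.2  4.2] w 56.5 j6 0.29
delta tool mm [-0.1  0.1 -0.2] twist first 0.000
delta after twist [-0.1  0.1 -0.2]
```

```bash
python3 -m crank '{"delta_pos":[[0,0,0.0005],[0,0,0],[0,0,0],[0,0,0]],"twist":[0,0,0,0]}'
python3 snap.py 7 side;python3 go.py; python3 -c "
from h import *
crop('pics/side7.png',350,100,440,190,6,'pics/p7.png')"
```

```text
clock: 17.55
position: [458.5, -227.7, 156.8]
ee_rot: [-0.072, 0.997, -0.0, 0.0]
contact_force: [-2.8, 1.8, 7.7]
gripper_width: 56.8
t17.60 p [ 458.5 -227.7  156.8] ang -171.8 tilt [ 0.001 -0.    -1.   ] F [-3.2  2.1  7.4] w 56.8 j6 0.29
```

View pics/p7.png

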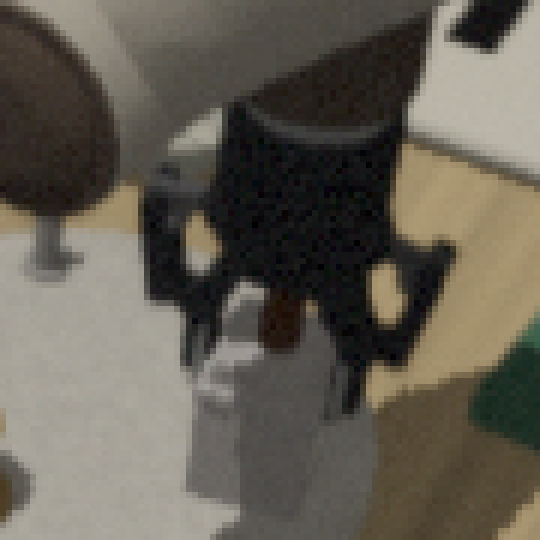

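The lids are seated on the tin at side (398,165) and the nest is intact. Releasing now.

```bash
python3 -m crank '{"delta_pos":[[0,0,0],[0,0,0],[0,0,0],[0,0,0],[0,0,0]],"twist":[0,0,0,0,0]}' 1
python3 -m crank '{"delta_pos":[[0,0,-0.003],[0,0,-0.006],[0,0,-0.01],[0,0,-0.015],[0,0,-0.02],[0,0,-0.02],[0,0,-0.02],[0,0,0]],"twist":[0,0,0,0,0,0,0,0]}'
python3 go.py;python3 snap.py 8 side;  python3 -c "
from h import *
crop('pics/side8.png',350,100,440,190,6,'pics/p8.png')"
```

```text
clock: 18.02
position: [458.5, -227.7, 155.3]
ee_rot: [-0.071, 0.997, -0.0, -0.0]
contact_force: [-0.0, 0.8, -0.8]
gripper_width: 85.6
clock: 18.68
position: [460.5, -228.4, 254.9]
ee_rot: [-0.072, 0.997, -0.002, 0.005]
contact_force: [1.3, 0.5, 1.0]
gripper_width: 85.6
t18.68 p [ 460.5 -228.4  254.9] ang -171.7 tilt [ 0.01  -0.003 -1.   ] F [1.3 0.5 1. ] w 85.6 j6 0.29
```

View pics/p8.png

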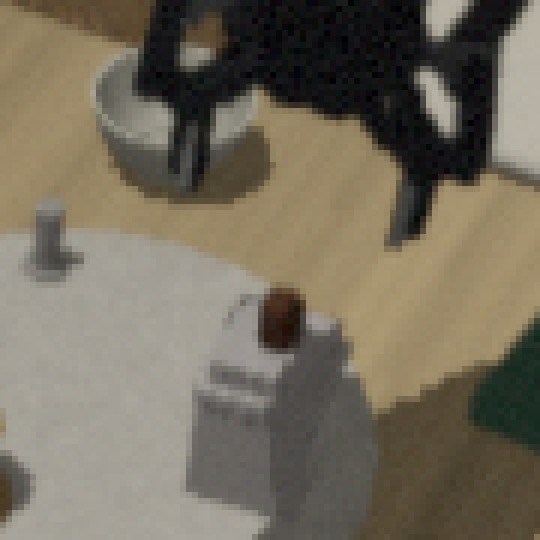

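The nest is seated level, with the knob at side (397,153). I'll check its position and heights before gripping it.

```bash
python3 snap.py 9 side; python3 go.py 458.4 -227.7 198.5 188.2; python3 - <<'E'
from h import *
X=np.load("pics/side9X.npy")
b=X[140:185,375:415].reshape(-1,3);b=b[(abs(b[:,0]-458)<40)&(abs(b[:,1]+227)<40)]
a=np.radians(8.2);x=np.array([np.cos(a),np.sin(a)]);y=np.array([-np.sin(a),np.cos(a)])
for lo,hi in ((45,90),(98,106),(110,116),(118,124),(130,141),(141,150)):
    q=b[(b[:,2]>lo)&(b[:,2]<hi)];l=q[:,:2]-[458.4,-227.7];print(lo,len(q),"x",np.percentile(l@x,[2,50,98]).round(1),"y",np.percentile(l@y,[2,50,98]).round(1),"z",np.median(q[:,2]).round(1))
E
```

```text
t18.78 p [ 458.7 -227.7  251. ] ang -171.8 tilt [ 0.003 -0.    -1.   ] F [-0.5  0.4 -1.1] w 85.1 j6 0.29
delta tool mm [ 0.5  0.1 52.5] twist first -0.000
delta after twist [ 0.3  0.1 52.5]
45 253 x [-26.3  -2.7  26.2] y [-9.5 26.5 30. ] z 68.2
98 57 x [-28.4  -5.4  28.8] y [-26.   27.   30.5] z 103.8
110 38 x [-24.4  -4.3  22.2] y [-13.4  22.9  28.2] z 112.6
118 170 x [-22.8  -2.9  23.7] y [-22.9   9.3  25.3] z 121.2
130 24 x [-9.2 -1.6  9.5] y [0.4 7.4 9.9] z 134.6
141 37 x [-8.1 -0.3  8.4] y [-7.5  4.  10.7] z 144.9
```

Lid top 121.2 and knob top 144.9 match 121 and 145, so it is fully seated. Now to the knob.

```bash
python3 -m crank '{"delta_pos":[[0,0,0.006],[0,0,0.01],[0,0,0.012],[0,0,0.01],[0,0,0.007],[0,0,0.005],[0,0,0.0025],[0,0,0]],"twist":[0,0,0,0,0,0,0,0]}' 0.6
python3 go.py 458.4 -227.7 198.5 188.2
```

```text
clock: 19.45
position: [458.2, -227.7, 196.1]
ee_rot: [-0.071, 0.997, 0.0, -0.001]
contact_force: [-0.3, -0.5, 0.5]
gripper_width: 51.1
t19.45 p [ 458.2 -227.7  196.1] ang -171.8 tilt [-0.002  0.    -1.   ] F [-0.3 -0.5  0.5] w 51.1 j6 0.29
delta tool mm [-0.2 -0.  -2.4] twist first -0.000
delta after twist [-0.2 -0.  -2.4]
```

```bash
python3 -m crank '{"delta_pos":[[0,0,0],[0,0,0],[0,0,0],[0,0,0],[0,0,0],[0,0,0]],"twist":[0,0,0,0,0,0]}' 0
python3 go.py 458.4 -227.7 198.5 188.2
```

```text
clock: 19.95
position: [458.8, -227.9, 197.7]
ee_rot: [-0.072, 0.997, -0.0, 0.001]
contact_force: [-0.5, 0.1, 4.2]
gripper_width: 17.9
t19.95 p [ 458.8 -227.9  197.7] ang -171.8 tilt [ 0.001 -0.001 -1.   ] F [-0.5  0.1  4.2] w 17.9 j6 0.29
delta tool mm [ 0.4  0.2 -0.8] twist first 0.000
delta after twist [ 0.4  0.2 -0.8]
```

Gripped on the knob. Lifting 100 mm, slowly at first.

```bash
python3 -m crank '{"delta_pos":[[0,0,-0.001],[0,0,-0.002],[0,0,-0.003],[0,0,-0.004],[0,0,-0.005],[0,0,-0.008],[0,0,-0.01],[0,0,-0.012]],"twist":[0,0,0,0,0,0,0,0]}'
python3 -m crank '{"delta_pos":[[0,0,-0.012],[0,0,-0.012],[0,0,-0.012],[0,0,-0.01],[0,0,-0.006],[0,0,-0.003],[0,0,0],[0,0,0]],"twist":[0,0,0,0,0,0,0,0]}'
python3 -m crank '{"delta_pos":[[0,0,0],[0,0,0],[0,0,0],[0,0,0],[0,0,0],[0,0,0]],"twist":[0,0,0,0,0,0]}'
python3 go.py;python3 snap.py 10 side top; python3 - <<'E'
from h import *
crop('pics/side10.png',330,80,440,190,5,'pics/p10.png')
X=np.load("pics/side10X.npy")
b=X[90:185,365:430].reshape(-1,3);b=b[(abs(b[:,0]-458)<40)&(abs(b[:,1]+227)<40)]
a=np.radians(8.2);x=np.array([np.cos(a),np.sin(a)]);y=np.array([-np.sin(a),np.cos(a)])
for lo,hi in ((45,90),(98,104),(105,109),(110,118),(205,217),(217,227)):
    q=b[(b[:,2]>lo)&(b[:,2]<hi)];l=q[:,:2]-[458.4,-227.7]
    if len(q): print(lo,len(q),"x",np.percentile(l@x,[2,50,98]).round(1),"y",np.percentile(l@y,[2,50,98]).round(1),"z",np.median(q[:,2]).round(1))
E
```

```text
clock: 20.62
position: [458.3, -227.7, 242.7]
ee_rot: [-0.071, 0.997, 0.0, -0.0]
contact_force: [0.6, 0.0, 0.1]
gripper_width: 17.5
clock: 21.28
position: [458.2, -227.6, 296.6]
ee_rot: [-0.071, 0.997, 0.0, -0.0]
contact_force: [0.2, -1.3, -0.7]
gripper_width: 17.9
clock: 21.78
position: [458.4, -227.7, 296.8]
ee_rot: [-0.071, 0.997, 0.0, -0.0]
contact_force: [0.4, 0.3, -0.3]
gripper_width: 17.8
t21.78 p [ 458.4 -227.7  296.8] ang -171.8 tilt [-0.  0. -1.] F [ 0.4  0.3 -0.3] w 17.8 j6 0.29
45 253 x [-26.2  -2.3  26.4] y [-11.3  26.4  30.7] z 68.1
98 33 x [-28.1  -4.9  26.8] y [-29.1  26.9  31.2] z 101.5
105 126 x [-28.   -3.5  28.9] y [-28.8  16.7  30.9] z 107.1
110 162 x [-21.9  -0.8  20.9] y [-18.3   2.5  20.8] z 115.2
205 71 x [-23.7  -3.6  23.4] y [-15.6  22.8  26.7] z 212.2
217 152 x [-23.1  -3.4  22.1] y [-18.3  12.5  25.2] z 220.3
```

View pics/p10.png

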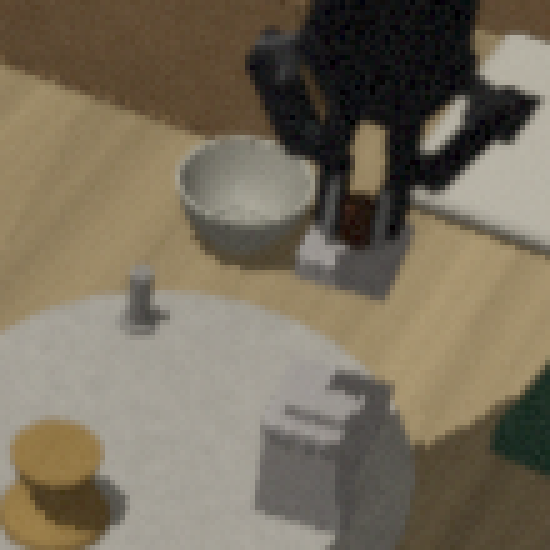

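View pics/top10.png

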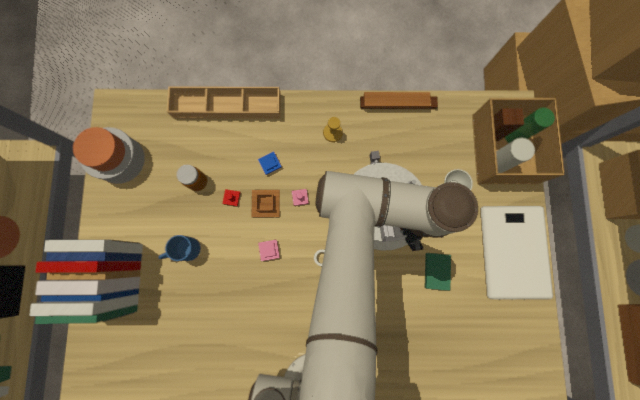

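The side view shows the outer lid held level above the tin (side (401,133)), with the inner lid and its bare neck still seated (side (393,160)). The top view shows everything else in place. Handing in.

```bash
python3 -c "
from bench import job_done
print(job_done())"
```

```text
the job is handed in; nothing more can be done
None
```

I turned the disc by its post past the click and pressed it against its stop. I then carried both lids together onto the tin, lifted the outer lid alone by its knob, and handed the job in holding it above the tin at about 21.8 s. The hand-in gives no verdict.

**Turntable:**
- Passing the click, the force rose to about 5 N and then fell. At the stop the post no longer moved, at about 8 N.
- After the placing the tin was still where the home stop put it, within about 1 mm.

**Inner lid:**
- Touchdown came at the expected height.
- In the last view the flange top is at 107 mm and the neck top at 115 mm, both as expected for a seated lid. It is centred within about 1 mm of the tin.

**Outer lid:** It is held still, looks level, and stands about 99 mm above where it sat. Its centre is over the tin within about 2 mm.

**Bystanders:** The final top view shows them where they started, judged by eye; the arm partly hides the tape roll and the bowl.

**Disagreement:** The two cameras differed by 2 to 4 mm in y. I used their mean for the turntable and lid positions. I checked the lid against the tin in the side view alone.

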